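# Set the glaze spout to its pin

### The job

Screw the elbow spout further onto its threaded stub, clockwise seen from above, and stop when its outlet points at the upright pin on the flat ring round that stub; do not run well past the pin. Leave the tee on the other stub as it is, and let go.

Things in the scene. Friction and masses are not known exactly. Their poses are not given: they have to be found in the camera images.
- spout_grip (a point): Steel elbow, started on the upright threaded stub (26 mm) of one of two round bench ports (either side). Point: centre of its block, on the vertical screw axis, 106 mm above the table. Block 40 mm along x, 34 mm along y between two parallel flats (grip these from above), 36 mm high; socket 31 mm wide, 28 mm high below it. x along its one horizontal outlet tube (24 mm), y across the flats, z up
- spout_mouth (a point): Centre of the elbow's outlet end, 78 mm from the screw axis, level with the block's centre; axes as spout_grip. The elbow turns only about vertical: clockwise from above screws it on, sinking 6 mm a full turn; friction of 0.08 N m keeps it where it is left. It starts 40 to 75 degrees short of the pin, and no stop is met on the way
- index_a_pin (a point): Top of the mark of the elbow's port: a fixed upright dark steel pin, 16 mm in diameter, 30 mm high, on a flat aluminium ring (208 mm across, 6 mm thick) lying round that port; pin top 36 mm above the table, 92 mm from the screw axis. x points from the screw axis out through the pin, z up
- tee_mouth (a point): End of one of the two opposite horizontal outlets of the tee, 62 mm from its own screw axis. The tee has a like block and socket and stands on the other port, with a like ring and pin. x points outward along this outlet, z up. It turns as lightly as the elbow
Things that resemble listed ones, but are neither listed nor needed, are in the scene too. What is shaped like the part that bears spout_grip but blue is not meant.

How it is judged:
By the outcome, as a careful person would: the job done as asked, in the order asked, and still so for the second after the job is handed in, with the robot touching nothing.
It also fails if it takes over 32 s, if anything falls off the work surface, if the arm or the gripper's body presses on something with over 40 N, if the wrist force passes 120 N, or if a joint passes its speed limit or range.

### The arm

A 7-joint arm with a two-finger parallel gripper is mounted at the origin on the work surface. World frame = base frame: x ahead of the robot, y to its left, z up, the work surface at z = 0. Lengths are in mm, angles in rad, forces in N, time in s.
With the tool pointing down it reaches from about 400 to 875 mm from the base axis. Payload 4.4 kg.
Tool frame: the origin (TCP) lies between the finger pads; the fingertips stand ctrl.finger_overhang ahead of it and the grasp point (between the pads) lies 11 mm behind it (ctrl.finger_overhang is the distance from the TCP to the fingertips, in mm); z points along the fingers, y is the direction in which the jaws open and shut (so a half turn about z gives the same grasp; the last joint's range is limited). The gripper opens to 85 mm and grips with 20 to 120 N. Pads are 22 mm wide; open, the fingers measure 114 mm over their backs; the gripper's body (76 mm by 85 mm) begins 54 mm behind the grasp point. The pads swing forward as they close: fully open they stand 13 mm farther back than shut.
Start: joints at [1.179, 0.628, 0.038, 1.517, -0.027, 0.996, -0.02], TCP at [208.071, -615.812, 239.313] pointing down, gripper open.
Joint ranges: [-3.06, 3.06], [-0.37, 2.12], [-1.25, 1.32], [0.18, 2.47], [-1.1, 4.24], [0.23, 1.98], [-2.94, 2.94]. Speed limits (rad/s): [2.57, 2.57, 3.14, 3.14, 3.14, 3.14, 3.14].

### API

Orientations are given as [roll, pitch, yaw] about the fixed x, y, z axes, in that order (R = Rz(yaw) Ry(pitch) Rx(roll)).
In Python, from cell import ctrl gives the robot as it stands. The module is installed in compiled form; this text tells all that it offers.
- The arm moves only by the tool step_arm, never from a script. Its argument "deltas" is a list that holds one entry, the list of rows, each a list of 7 numbers: the opening, from 0 (shut) to 1 (fully open), then the shift along the world's x, y, z in mm, then the turn, a rotation vector about the world's x, y, z in rad. In form: [[[grip, tx, ty, tz, rx, ry, rz], ...]]. A call has 1 to 10 rows; each row shifts and turns the commanded pose from where the row before left it; what a row does not reach is not made up. A row lasts 1/12 s, in which the tool goes at most 41.7 mm and 7.16 degrees, less where a joint would pass 70% of its speed; a pose out of reach is approached as far as the arm can. A call is refused whole if a number of a shift passes 41.7 or a number of a turn 0.125, either way. A call with a gripper value outside its range is refused whole. The fingers move at their own pace and stop on an object; the grip force is fixed at half the most. Time passes only in rows, so rows that do not move let the fingers close. It gives the time, the measured TCP pose, the force and the opening at its end, in the units of the state.
- ctrl.read_state(): the state, without advancing time (a new reading comes with each control period).
- ctrl.get_image(name): name is "side" or "top"; returns (picture, depth): 480x640x3 uint8, red, green, blue; 480x640 float32, mm along the optical axis (not along the pixel's ray), 0 where there is no reading.
- ctrl.camera_info(name): a dict with "intrinsics" (3x3 intrinsics, pixels), "distortion" ([k1, k2, p1, p2, k3] as OpenCV has them; the pictures are not rectified), "rvec" (rotation vector, rad) and "tvec" (3), from world to camera coordinates, as OpenCV has them. Camera axes: x right, y down, z forward; pixel columns grow to the right and rows downward; lengths in mm; the calibration is good to about 2 mm. A picture is of the moment at which its call begins. camera_info takes no time and is no camera call.
- ctrl.finish_job(): hands the job in, once; it reports no verdict.
The state is a dict: "clock": time; "qpos": joint angles; "qd": joint speeds; "tau": joint torques, N m; "eef_pos": TCP position; "tool_rot": TCP orientation; "force": force on the tool from outside, world axes, zero at the start; "torque": the same for the moment, N m; "width": finger opening in mm.
Only numpy, scipy, OpenCV 4.12 (cv2) and the standard library are available. Lean on these libraries where they do the work, as an engineer would, in place of code of your own. Each camera call takes 0.05 s, during which the arm holds its last target.

## Working session

There is one attempt and no reset: what is moved stays moved. The work goes in short steps, Python scripts to look and compute and a tool call to move; the robot and the scene stay as the last step left them, time stands still between calls to the robot, and variables do not carry over. Pictures are saved under pics/ and viewed, and the job is handed in when it is done.

Besides the shell and the picture viewer there is one more tool, called after ">>>" as a command line: name --argument value ..., lists and objects as JSON in quotes. step_arm: Moves the arm, as the interface text tells. Its arguments: {"type":"object","properties":{"deltas":{"type":"array"}},"required":["deltas"]}

```bash
mkdir -p pics; cat > h.py <<'E'
import numpy as np,cv2
from cell import ctrl
def cam(n):
    i=ctrl.camera_info(n);K=np.array(i["intrinsics"],float);D=np.array(i["distortion"],float)
    R=cv2.Rodrigues(np.array(i["rvec"],float))[0];t=np.array(i["tvec"],float).ravel();return K,D,R,t
def cloud(n,dep):
    K,D,R,t=cam(n);v,u=np.mgrid[0:480,0:640]
    p=cv2.undistortPoints(np.stack([u,v],-1).reshape(-1,1,2).astype(float),K,D).reshape(480,640,2)
    P=np.dstack([p[...,0]*dep,p[...,1]*dep,dep]);W=(P-t)@R
    W[dep<=0]=np.nan;return W
def proj(n,X):
    K,D,R,t=cam(n);return cv2.projectPoints(np.array(X,float).reshape(-1,1,3),R,t,K,D)[0].reshape(-1,2)
E
python3 - <<'E'
from h import *
for n in("side","top"):
    im,d=ctrl.get_image(n);np.savez(f"{n}0.npz",im=im,d=d);cv2.imwrite(f"pics/{n}0.png",im[...,::-1])
    K,D,R,t=cam(n);print(n,K.tolist(),-R.T@t)
print(ctrl.read_state(),ctrl.finger_overhang)
E
```

```text
side [[432.9958129566417, 0.0, 313.6028941100428], [0.0, 432.9958129566417, 237.81879430928373], [0.0, 0.0, 1.0]] [242.17691725 445.71050387 573.82227027]
top [[434.38297815530007, 0.0, 323.76029725073323], [0.0, 434.38297815530007, 238.44261143153807], [0.0, 0.0, 1.0]] [477.66133236  43.40674047 763.20289101]
{'clock': 0.1, 'qpos': array([ 1.17919949,  0.62927798,  0.03843733,  1.51827134, -0.02696652,
        0.99630996, -0.02001614]), 'qd': array([ 1.12511613e-05, -9.48871500e-04,  6.01207684e-04, -7.53247295e-04,
       -2.11620200e-03,  1.64899905e-03, -1.36825963e-03]), 'tau': array([ 3.05818321e-03, -5.64530611e+01,  1.23068970e+00, -1.93973529e+01,
        1.13480946e-02,  5.45314790e-03, -2.39044402e-05]), 'eef_pos': array([ 207.88786963, -615.27427476,  238.46406575]), 'tool_rot': array([-3.13984435e+00,  4.29308615e-05,  3.25804894e-01]), 'force': array([ 0.03605243, -0.32715648, -0.47344425]), 'torque': array([-0.00476955,  0.05102459,  0.04612591]), 'width': 85.33221535034342} 8.0
```

View pics/side0.png

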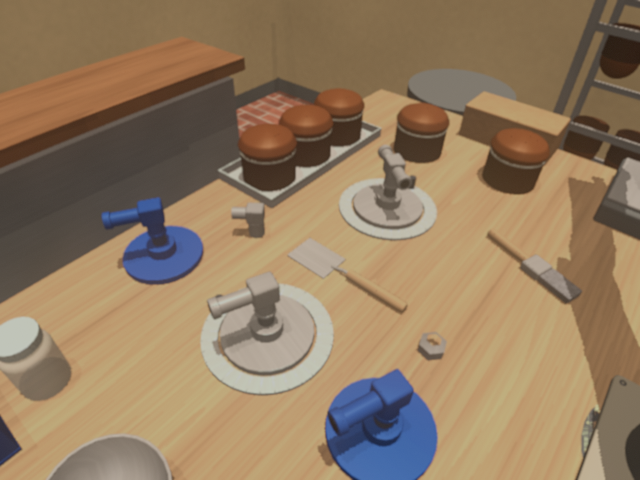

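View pics/top0.png

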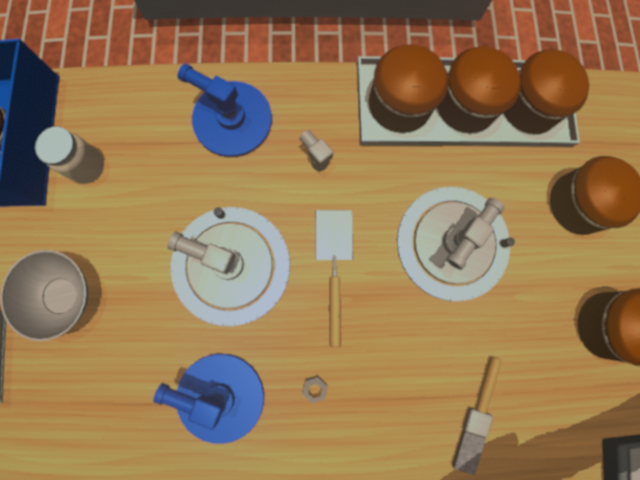

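```bash
python3 - <<'E'
from h import *
S={}
for n in("side","top"):
    z=np.load(f"{n}0.npz");W=cloud(n,z["d"]);S[n]=(W,z["im"])
W,im=S["top"]
def at(u,v,r=2):return np.nanmedian(W[v-r:v+r+1,u-r:u+r+1].reshape(-1,3),0).round(1)
for q in[(215,258),(230,266),(180,243),(220,212),(200,300),(475,237),(508,242),(205,400),(220,95),(317,147)]:print(q,at(*q))
# ring centre from colour/height: z 3..12 in neighbourhood
c=at(230,266)
for n in S:
    W,im=S[n]
    r=np.hypot(W[...,0]-c[0],W[...,1]-c[1])
    m=(r<130)&(abs(W[...,2]-6)<2.5)
    hsv=cv2.cvtColor(im,cv2.COLOR_RGB2HSV)
    m&=hsv[...,1]<70
    P=W[m];print(n,m.sum(),P.min(0),P.max(0))
    cn=cv2.findContours(m.astype(np.uint8),0,1)[0];cn=max(cn,key=cv2.contourArea)[:,0]
    h=cv2.convexHull(cn)[:,0];Q=W[h[:,1],h[:,0]][:,:2]
    A=np.c_[2*Q,np.ones(len(Q))];s=np.linalg.lstsq(A,(Q**2).sum(1),rcond=None)[0]
    print("circ",s[:2],np.sqrt(s[2]+s[:2]@s[:2]))
    # pin
    rr=np.hypot(W[...,0]-s[0],W[...,1]-s[1])
    m=(rr>78)&(rr<106)&(W[...,2]>20)&(W[...,2]<45);P=W[m];print("pin",m.sum(),P.mean(0) if len(P) else 0)
    m=(rr>78)&(rr<106)&(W[...,2]>33)&(W[...,2]<40);P=W[m];print("pintop",m.sum(),P.mean(0) if len(P) else 0)
    m=(rr<90)&(W[...,2]>120)&(W[...,2]<130);P=W[m];print("block top",m.sum(),P.mean(0),cv2.minAreaRect(P[:,:2].astype(np.float32)))
    m=(rr<90)&(W[...,2]>112)&(W[...,2]<121)&(rr>30);P=W[m];print("tube top",m.sum(),P.mean(0),np.degrees(np.arctan2(*(P.mean(0)[:2]-s[:2])[::-1])))
I=S["top"][1][190:340,150:310,::-1];cv2.imwrite("pics/crop1.png",cv2.resize(I,None,fx=4,fy=4,interpolation=2)[:600])
E
```

```text
(215, 258) [553.5 178.4 123.1]
(230, 266) [544.1 160.4 101.7]
(180, 243) [577.7 232.9 117. ]
(220, 212) [642.7 189.9  34.4]
(200, 300) [494.8 228.5   4.7]
(475, 237) [ 579.3 -215.   122.6]
(508, 242) [ 583.5 -310.2   34.1]
(205, 400) [348.4 193.2 114.9]
(220, 95) [813.3 177.1 123.2]
(317, 147) [746.8  22.9  65.3]
side 4365 [448.48931154  72.19871942   3.51275661] [652.14114507 280.81578861   8.48408588]
circ [552.75793019 176.8833616 ] 104.06241242892085
pin 18 [647.03985244 191.42098361  35.60692224]
pintop 18 [647.03985244 191.42098361  35.60692224]
block top 551 [553.29656065 181.71333048 123.30918257] ((564.52001953125, 203.0401153564453), (96.47513580322266, 35.387447357177734), 66.74566650390625)
tube top 442 [571.41942241 228.69760875 116.45935889] 70.1929370882212
top 3826 [451.35712057  74.03898271   3.50091294] [658.7970807  281.04201478   8.4579677 ]
circ [554.53873437 177.62439723] 103.77611353642371
pin 79 [643.78777741 192.98573598  33.20368752]
pintop 59 [644.76160722 194.14680391  35.11519223]
block top 576 [554.48051281 178.64695864 122.36831673] ((565.2622680664062, 203.24887084960938), (96.67788696289062, 33.53208541870117), 66.84062194824219)
tube top 431 [575.54722145 228.54935082 115.96020182] 67.58198365726714
```

View pics/crop1.png

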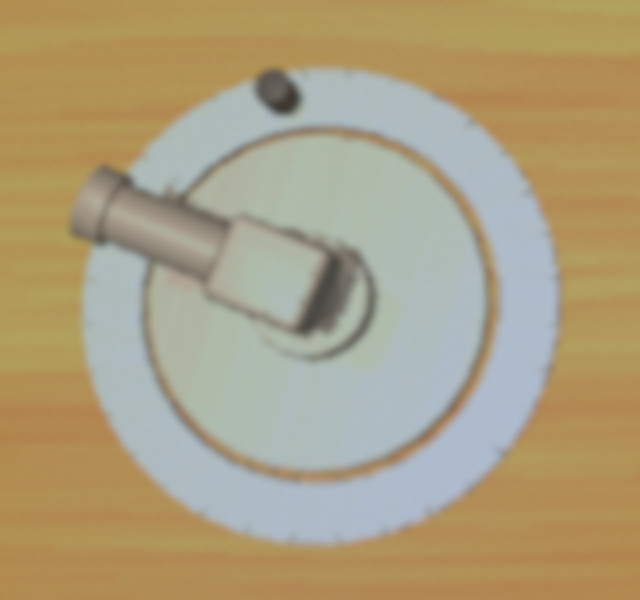

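```bash
python3 - <<'E'
from h import *
def ray(n,uv,z):
    K,D,R,t=cam(n);p=cv2.undistortPoints(np.array(uv,float).reshape(-1,1,2),K,D).reshape(-1,2)
    d=np.c_[p,np.ones(len(p))]@R;C=-R.T@t;return C+d*((z-C[2])/d[:,2])[:,None]
def ringc(n,m):
    return m
for n in("top","side"):
    z=np.load(f"{n}0.npz");im=z["im"];W=cloud(n,z["d"])
    # pin model fit: silhouette of cylinder, compare dark mask
    g=im.max(2).astype(int)
    c0=np.array([553.7,177.2])
    rr=np.hypot(W[...,0]-c0[0],W[...,1]-c0[1])
    uv=proj(n,[[645,193,20]])[0].astype(int)
    box=np.zeros((480,640),bool);box[uv[1]-22:uv[1]+22,uv[0]-22:uv[0]+22]=1
    dark=box&(g<125)
    print(n,uv,dark.sum(),np.argwhere(dark).mean(0)[::-1])
    a=np.linspace(0,2*np.pi,24)
    best=None
    for x in np.arange(635,656,1.):
      for y in np.arange(183,203,1.):
        X=np.concatenate([np.c_[x+8*np.cos(a),y+8*np.sin(a),np.full(24,h)] for h in(6,36)])
        h=cv2.convexHull(proj(n,X).astype(np.float32))
        M=np.zeros((480,640),np.uint8);cv2.fillConvexPoly(M,np.round(h*16).astype(np.int32),1,shift=4)
        M=M>0
        s=(M&dark).sum()/(M|dark).sum()
        if best is None or s>best[0]:best=(s,x,y)
    print(best)
    # ring outer: radial edges
    b=[]
    hsv=cv2.cvtColor(im,cv2.COLOR_RGB2HSV)[...,1].astype(np.float32)
    for t in np.arange(0,2*np.pi,.05):
        rs=np.arange(90,118,.5);P=np.c_[c0[0]+rs*np.cos(t),c0[1]+rs*np.sin(t),np.full(len(rs),6)]
        q=proj(n,P).astype(np.float32);v=cv2.remap(hsv,q[:,:1],q[:,1:],1).ravel()
        d=np.gradient(cv2.GaussianBlur(v[:,None],(1,7),2).ravel());k=d.argmax()
        if d[k]>3:b.append([t,rs[k]])
    b=np.array(b);Q=c0+b[:,1:]*np.c_[np.cos(b[:,0]),np.sin(b[:,0])]
    for _ in range(4):
        A=np.c_[2*Q,np.ones(len(Q))];s=np.linalg.lstsq(A,(Q**2).sum(1),rcond=None)[0]
        r=np.sqrt(s[2]+s[:2]@s[:2]);e=abs(np.hypot(*(Q-s[:2]).T)-r);Q=Q[e<max(1.5,1.5*np.median(e))]
    print("ring",s[:2],r,len(Q),"pin ang",np.degrees(np.arctan2(best[2]-s[1],best[1]-s[0])),np.hypot(best[2]-s[1],best[1]-s[0]))
E
```

```text
top [220 212] 87 [219.08045977 212.72413793]
(np.float64(0.6904761904761905), np.float64(643.0), np.float64(193.0))
ring [554.48744992 177.30242032] 104.86817278743875 119 pin ang 10.056761293588117 89.89374577557862
side [219 302] 128 [223.734375  310.1640625]
(np.float64(0.13651877133105803), np.float64(639.0), np.float64(202.0))
ring [552.8059833 177.0235798] 104.89722576959666 91 pin ang 16.15999025989267 89.73979095309802
```

>>> step_arm --deltas '[[[1, 14.4, 33, 0, 0, 0, 0.035], [1, 14.4, 33, 0, 0, 0, 0.035], [1, 14.4, 33, 0, 0, 0, 0.035], [1, 14.4, 33, 0, 0, 0, 0.035], [1, 14.4, 33, 0, 0, 0, 0.035], [1, 14.4, 33, 0, 0, 0, 0.035], [1, 14.4, 33, 0, 0, 0, 0.035], [1, 14.4, 33, 0, 0, 0, 0.035]]]'

```text
clock: 0.77
eef_pos: [323.5, -350.0, 239.2]
tool_rot: [-3.141, 0.0, 0.607]
force: [1.1, -0.2, -1.0]
width: 85.5
```

>>> step_arm --deltas '[[[1, 14.4, 33, 0, 0, 0, 0.035], [1, 14.4, 33, 0, 0, 0, 0.035], [1, 14.4, 33, 0, 0, 0, 0.035], [1, 14.4, 33, 0, 0, 0, 0.035], [1, 14.4, 33, 0, 0, 0, 0.035], [1, 14.4, 33, 0, 0, 0, 0.035], [1, 14.4, 33, 0, 0, 0, 0.035], [1, 14.4, 33, 0, 0, 0, 0.035]]]'

```text
clock: 1.43
eef_pos: [438.7, -86.1, 239.3]
tool_rot: [-3.141, 0.0, 0.887]
force: [0.9, -0.1, 0.1]
width: 85.3
```

>>> step_arm --deltas '[[[1, 14.4, 33, 0, 0, 0, 0.035], [1, 14.4, 33, 0, 0, 0, 0.035], [1, 14.4, 33, 0, 0, 0, 0.035], [1, 14.4, 33, 0, 0, 0, 0.035], [1, 14.4, 33, 0, 0, 0, 0.035], [1, 14.4, 33, 0, 0, 0, 0.035], [1, 14.4, 33, 0, 0, 0, 0.035], [1, 14.4, 33, 0, 0, 0, 0.035], [1, 0, 0, 0, 0, 0, 0], [1, 0, 0, 0, 0, 0, 0]]]'

```text
clock: 2.27
eef_pos: [553.4, 178.8, 238.6]
tool_rot: [-3.14, -0.001, 1.17]
force: [0.1, -0.7, -0.7]
width: 85.1
```

```bash
python3 - <<'E'
from h import *
print(ctrl.read_state())
im,d=ctrl.get_image("side");cv2.imwrite("pics/side1.png",im[...,::-1])
E
```

```text
{'clock': 2.2667, 'qpos': array([-0.17715069,  0.54148028, -0.28232789,  1.70910412,  0.18008701,
        0.9170253 , -0.93221862]), 'qd': array([ 4.22852583e-02, -2.22329202e-02,  4.44724557e-02,  4.65538262e-02,
        8.87422141e-03,  1.09620348e-02, -3.15730646e-05]), 'tau': array([-1.86966732e+00, -4.96131778e+01, -3.86583120e+00, -1.90203166e+01,
       -1.76925561e-01, -2.25406545e-01, -2.17438233e-02]), 'eef_pos': array([553.38308776, 178.81008131, 238.59997767]), 'tool_rot': array([-3.14024197e+00, -6.34784451e-04,  1.16971180e+00]), 'force': array([ 0.11733624, -0.7006298 , -0.71892199]), 'torque': array([-0.03204904,  0.01881327,  0.03003203]), 'width': 85.06708910422596}
```

View pics/side1.png

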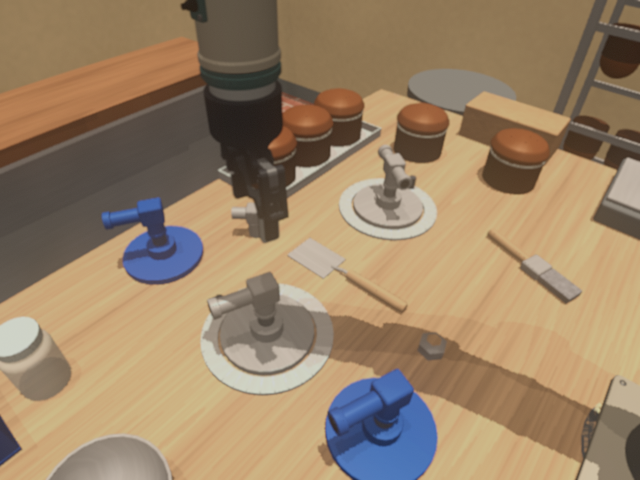

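>>> step_arm --deltas '[[[1, 0, -0.7, -26, 0, 0, 0], [1, 0, -0.7, -26, 0, 0, 0], [1, 0, 0, -26, 0, 0, 0], [1, 0, 0, -20, 0, 0, 0], [1, 0, 0, -15, 0, 0, 0], [1, 0, 0, -10, 0, 0, 0], [1, 0, 0, -10, 0, 0, 0], [1, 0, 0, -10, 0, 0, 0], [1, 0, 0, 0, 0, 0, 0]]]'

```text
clock: 3.07
eef_pos: [552.8, 173.8, 94.9]
tool_rot: [-3.14, 0.002, 1.165]
force: [-0.1, 0.4, -0.1]
width: 85.3
```

```bash
python3 - <<'E'
from h import *
s=ctrl.read_state();print(s["eef_pos"],s["force"])
im,d=ctrl.get_image("side");cv2.imwrite("pics/side2.png",cv2.resize(im[200:400,150:400,::-1],None,fx=3,fy=3))
E
```

```text
[552.81789605 173.83172862  94.89562353] [-0.08608416  0.40531805 -0.1068317 ]
```

View pics/side2.png

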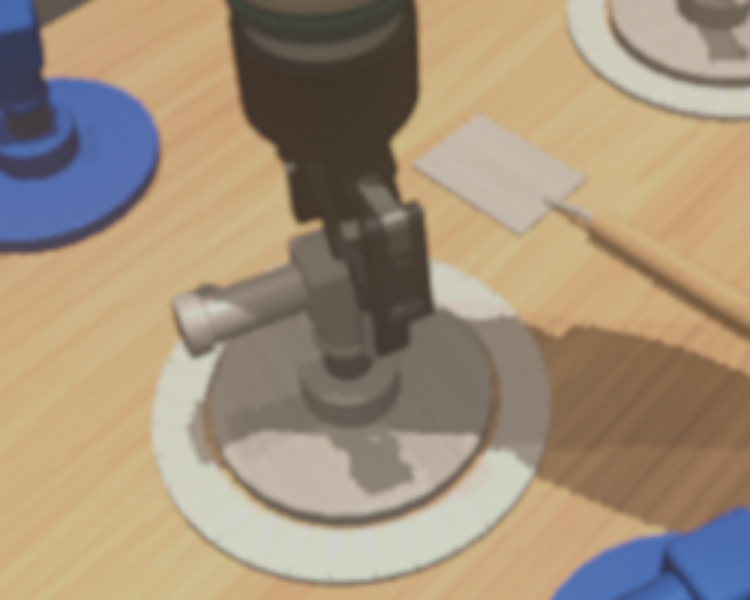

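>>> step_arm --deltas '[[[1, 0.5, 2.5, 0, 0, 0, 0], [1, 0, 0, 0, 0, 0, 0], [1, 0, 0, 0, 0, 0, 0]]]'

```text
clock: 3.37
eef_pos: [554.7, 177.9, 97.1]
tool_rot: [3.14, -0.001, 1.166]
force: [-0.1, 0.8, 0.7]
width: 85.4
```

>>> step_arm --deltas '[[[0.6, -0.5, -0.4, 0, 0, 0, 0], [0.45, 0, 0, 0, 0, 0, 0], [0.3, 0, 0, 0, 0, 0, 0], [0, 0, 0, 0, 0, 0, 0], [0, 0, 0, 0, 0, 0, 0], [0, 0, 0, 0, 0, 0, 0], [0, 0, 0, 0, 0, 0, 0], [0, 0, 0, 0, 0, 0, 0]]]'

```text
clock: 4.03
eef_pos: [555.2, 176.3, 96.9]
tool_rot: [3.139, -0.001, 1.165]
force: [4.8, -2.6, 3.8]
width: 33.3
```

>>> step_arm --deltas '[[[0, 0, 0, 0, 0, 0, -0.03], [0, 0, 0, -0.1, 0, 0, -0.06], [0, 0, 0, -0.1, 0, 0, -0.06], [0, 0, 0, -0.1, 0, 0, -0.06], [0, 0, 0, -0.1, 0, 0, -0.06], [0, 0, 0, -0.1, 0, 0, -0.06], [0, 0, 0, 0, 0, 0, -0.03], [0, 0, 0, 0, 0, 0, 0]]]'

```text
clock: 4.7
eef_pos: [555.0, 176.4, 96.5]
tool_rot: [3.14, -0.002, 0.803]
force: [4.2, -3.3, 5.7]
width: 33.1
```

```bash
python3 - <<'E'
from h import *
s=ctrl.read_state();print(s["eef_pos"],s["force"],s["torque"],s["tool_rot"],s["width"])
im,d=ctrl.get_image("side");cv2.imwrite("pics/side3.png",cv2.resize(im[200:400,150:400,::-1],None,fx=3,fy=3))
E
```

```text
[554.97480979 176.38882825  96.54952522] [ 4.18602334 -3.31752046  5.69762091] [-0.55825868 -0.50428485 -0.12273751] [ 3.13953008e+00 -1.62372875e-03  8.03061435e-01] 33.13483440641804
```

View pics/side3.png

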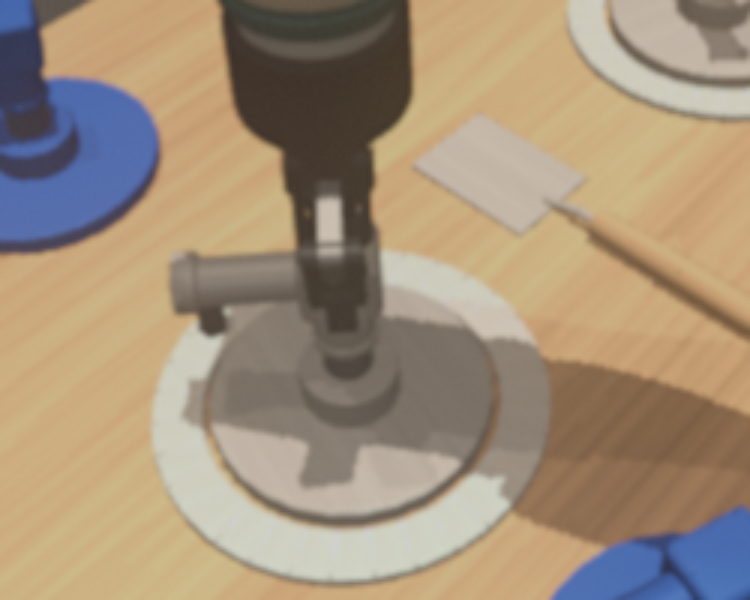

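>>> step_arm --deltas '[[[0, 0, 0, 0, 0, 0, -0.03], [0, 0, 0, -0.1, 0, 0, -0.07], [0, 0, 0, -0.1, 0, 0, -0.08], [0, 0, 0, -0.1, 0, 0, -0.08], [0, 0, 0, -0.1, 0, 0, -0.08], [0, 0, 0, -0.1, 0, 0, -0.08], [0, 0, 0, -0.1, 0, 0, -0.08], [0, 0, 0, 0, 0, 0, -0.07], [0, 0, 0, 0, 0, 0, -0.03], [0, 0, 0, 0, 0, 0, 0]]]'

```text
clock: 5.58
eef_pos: [554.8, 176.7, 96.0]
tool_rot: [3.141, -0.003, 0.203]
force: [3.5, -2.8, 5.8]
width: 33.2
```

```bash
cat > look.py <<'E'
import sys
from h import *
s=ctrl.read_state();print(s["clock"],s["eef_pos"],s["force"],s["torque"],s["tool_rot"],s["width"])
k=sys.argv[1]
for n,c in(("side",np.array([552.8,177.0])),("top",np.array([554.5,177.5]))):
    im,d=ctrl.get_image(n);np.savez(f"{n}{k}.npz",im=im,d=d)
    uv=proj(n,[[590,180,60]])[0].astype(int);y,x=max(uv[1]-80,0),max(uv[0]-110,0)
    cv2.imwrite(f"pics/{n}{k}.png",cv2.resize(im[y:y+180,x:x+220,::-1],None,fx=3,fy=3))
    W=cloud(n,d);g=im.mean(2)
    a=W[...,:2]-c;rr=np.hypot(a[...,0],a[...,1])
    m=(rr<90)&(rr>42)&(W[...,2]>108)&(W[...,2]<125);P=a[m]
    if len(P):print(n,m.sum(),"tube dir",np.degrees(np.arctan2(P.mean(0)[1],P.mean(0)[0])),cv2.minAreaRect(P.astype(np.float32)),W[m].mean(0))
    m=(rr>78)&(rr<106)&(W[...,2]>31)&(W[...,2]<42);P=a[m]
    if len(P):print(n,m.sum(),"pin dir",np.degrees(np.arctan2(P.mean(0)[1],P.mean(0)[0])))
E
python3 look.py 4
```

```text
5.5833 [554.82539367 176.65121124  95.98663778] [ 3.51707807 -2.77297162  5.75804871] [-0.56549201 -0.42133513 -0.02489489] [ 3.14102214e+00 -2.54494935e-03  2.03291989e-01] 33.1615961971416
side 200 tube dir 14.37586663628825 ((68.42864990234375, 14.578115463256836), (28.48189926147461, 23.377965927124023), 50.41264343261719) [619.54686411 194.10771751 115.88908537]
side 64 pin dir 10.96579208548285
top 157 tube dir 7.138417748486249 ((69.16084289550781, 6.432094573974609), (35.17030334472656, 18.501102447509766), 48.23847961425781) [622.07162268 185.96250516 114.95435618]
top 27 pin dir 7.868600420348256
```

View pics/side4.png

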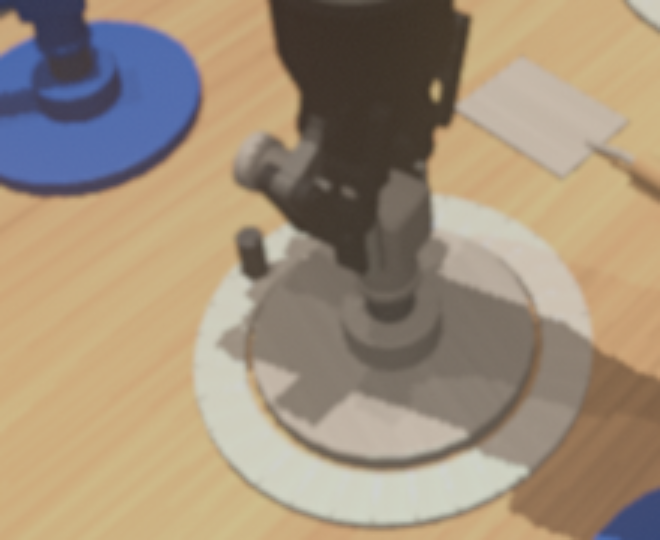

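View pics/top4.png

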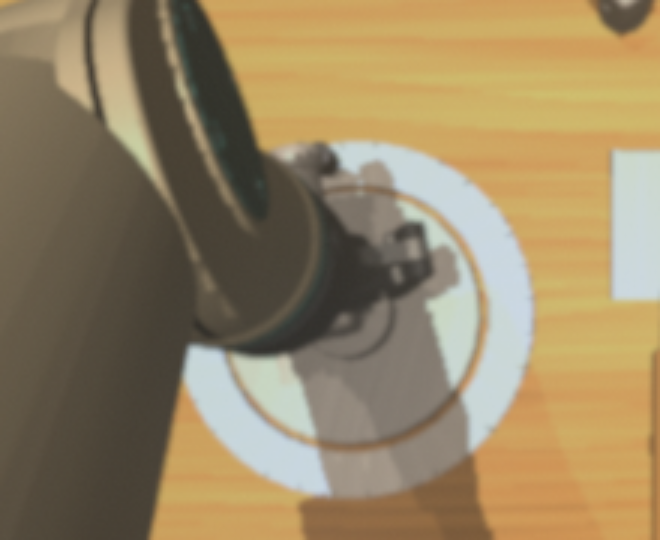

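>>> step_arm --deltas '[[[0, 0, 0, 0, 0, 0, -0.03], [0, 0, 0, 0, 0, 0, 0], [0, 0, 0, 0, 0, 0, 0], [0.15, 0, 0, 0, 0, 0, 0], [0.3, 0, 0, 0, 0, 0, 0], [0.5, 0, 0, 0, 0, 0, 0], [1, 0, 0, 0, 0, 0, 0], [1, 0, 0, 0, 0, 0, 0], [1, 0, 0, 0, 0, 0, 0], [1, 0, 0, 0, 0, 0, 0]]]'

```text
clock: 6.52
eef_pos: [553.0, 177.2, 94.8]
tool_rot: [-3.141, 0.001, 0.176]
force: [0.1, -0.5, 0.3]
width: 85.2
```

>>> step_arm --deltas '[[[1, 0, 0, 8, 0, 0, 0], [1, 0, 0, 15, 0, 0, 0], [1, 0, 0, 20, 0, 0, 0], [1, 0, 0, 25, 0, 0, 0], [1, 0, 0, 35, 0, 0, 0], [1, 0, 0, 35, 0, 0, 0], [1, -10, -38, 10, 0, 0, 0], [1, -10, -38, 0, 0, 0, 0], [1, -10, -38, 0, 0, 0, 0], [1, -10, -38, 0, 0, 0, 0]]]'

```text
clock: 7.35
eef_pos: [513.0, 23.6, 244.3]
tool_rot: [3.141, -0.001, 0.177]
force: [0.7, -1.0, 0.5]
width: 85.4
```

>>> step_arm --deltas '[[[1, -14, -38, 0, 0, 0, 0], [1, -14, -38, 0, 0, 0, 0], [1, -14, -38, 0, 0, 0, 0], [1, -14, -38, 0, 0, 0, 0], [1, -10, -38, 0, 0, 0, 0], [1, -5, -38, 0, 0, 0, 0], [1, 0, -38, 0, 0, 0, 0], [1, 0, -38, 0, 0, 0, 0], [1, 0, 0, 0, 0, 0, 0]]]'

```text
clock: 8.1
eef_pos: [441.1, -288.4, 244.2]
tool_rot: [3.134, -0.001, 0.165]
force: [0.4, -1.4, 0.5]
width: 85.8
```

```bash
python3 look.py 5
```

```text
8.1 [ 441.09820065 -288.38336177  244.23113359] [ 0.43454122 -1.44308007  0.53023868] [-0.02790778  0.01447702  0.01397225] [ 3.13448933e+00 -5.29472675e-04  1.65104480e-01] 85.77718769885621
side 351 tube dir 13.78403300757788 ((59.23296356201172, 10.53144359588623), (37.870994567871094, 28.357574462890625), 15.210330963134766) [612.35157491 191.60967409 115.06837954]
side 62 pin dir 10.920961958267936
top 380 tube dir 9.114644936203524 ((59.073143005371094, 10.55585765838623), (36.45911407470703, 28.843530654907227), 11.638667106628418) [614.42557625 187.11423291 114.55146569]
top 14 pin dir 7.279192235938974
```

View pics/top5.png

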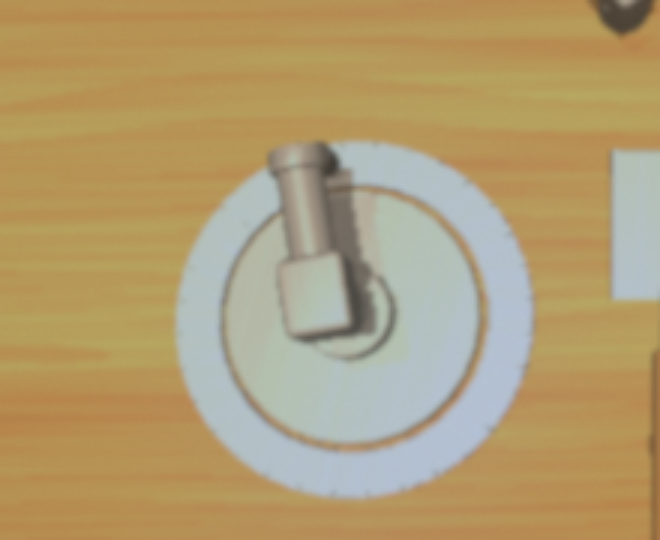

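View pics/side5.png

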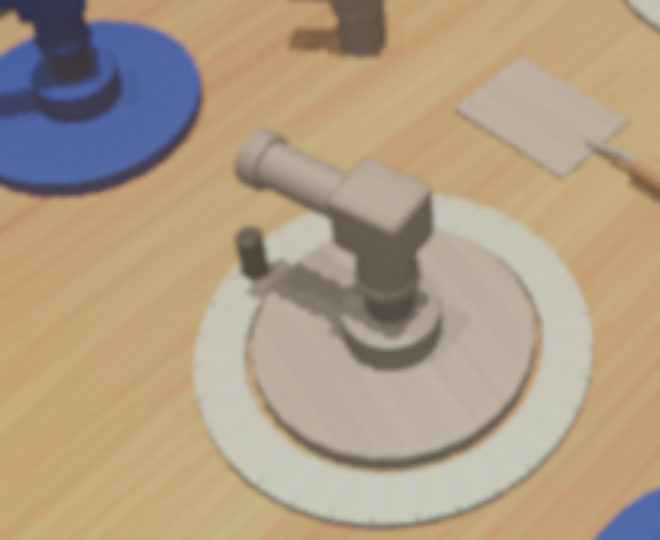

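```bash
python3 - <<'E'
from h import *
for n,k,c in(("side",5,[552.8,177.0]),("top",5,[554.5,177.4]),("top",0,[554.5,177.4]),("side",0,[552.8,177.0])):
    z=np.load(f"{n}{k}.npz");im=z["im"];W=cloud(n,z["d"]);c=np.array(c);a=W[...,:2]-c;rr=np.hypot(a[...,0],a[...,1])
    # block/tube silhouette from points above z 85: side edge fit by IoU with model
    M0=(rr<95)&(W[...,2]>86)&(W[...,2]<130)
    t=np.linspace(0,2*np.pi,24);zc=106 if k==0 else 105
    best=[]
    for yaw in np.arange(0,85,.5):
      if (k==0)==(yaw<40):continue
      for off in (-2,-1,0,1,2):
       for off2 in (-2,0,2):
        y=np.radians(yaw);R=np.array([[np.cos(y),-np.sin(y)],[np.sin(y),np.cos(y)]])
        B=np.array([[sx*20,sy*17,sz*18] for sx in(-1,1) for sy in(-1,1) for sz in(-1,1)],float)
        T=np.concatenate([np.c_[np.full(24,x),12*np.cos(t),12*np.sin(t)] for x in(0,78)])
        M=np.zeros((480,640),np.uint8)
        for X in(B,T):
            X=X.copy();X[:,:2]=X[:,:2]@R.T+c+[off2,off];X[:,2]+=zc
            cv2.fillConvexPoly(M,np.round(cv2.convexHull(proj(n,X).astype(np.float32))*16).astype(np.int32),1,shift=4)
        m=M>0;best.append(((m&M0).sum()/(m|M0).sum(),yaw,off2,off))
    best.sort(reverse=True);print(n,k,"elbow",[tuple(np.round(b,3)) for b in best[:4]])
    if n=="top" and k==5:continue
    q=proj(n,[[645,193,20]])[0].astype(int);g=im.max(2)
    box=np.zeros((480,640),bool);box[q[1]-14:q[1]+14,q[0]-10:q[0]+10]=1
    for th in(95,110,125):
      dark=(box&(g<th)).astype(np.uint8)
      nl,L,st,ce=cv2.connectedComponentsWithStats(dark);j=1+st[1:,4].argmax();dark=L==j
      bb=[]
      for ang in np.arange(4,16,.5):
       for r in np.arange(87,98,1.):
        x,y=c+r*np.array([np.cos(np.radians(ang)),np.sin(np.radians(ang))])
        X=np.concatenate([np.c_[x+8*np.cos(t),y+8*np.sin(t),np.full(24,h)] for h in(6,36)])
        M=np.zeros((480,640),np.uint8);cv2.fillConvexPoly(M,np.round(cv2.convexHull(proj(n,X).astype(np.float32))*16).astype(np.int32),1,shift=4)
        M=M>0;bb.append(((M&dark).sum()/(M|dark).sum(),ang,r))
      bb.sort(reverse=True);print("  pin",th,st[j],[tuple(np.round(b,2)) for b in bb[:3]])
# tee unchanged?
a=np.load("top0.npz")["im"][180:305,395:515].astype(int);b=np.load("top5.npz")["im"][180:305,395:515].astype(int);print("tee diff",abs(a-b).mean())
E
```

```text
side 5 elbow [(np.float64(0.89), np.float64(11.5), np.float64(2.0), np.float64(-1.0)), (np.float64(0.889), np.float64(8.0), np.float64(2.0), np.float64(2.0)), (np.float64(0.888), np.float64(10.0), np.float64(2.0), np.float64(0.0)), (np.float64(0.888), np.float64(7.5), np.float64(2.0), np.float64(2.0))]
  pin 95 [216 299   9  13  74] [(np.float64(0.37), np.float64(9.0), np.float64(91.0)), (np.float64(0.37), np.float64(13.5), np.float64(91.0)), (np.float64(0.37), np.float64(12.5), np.float64(88.0))]
  pin 110 [216 296  10  16 108] [(np.float64(0.54), np.float64(9.0), np.float64(91.0)), (np.float64(0.53), np.float64(12.5), np.float64(88.0)), (np.float64(0.53), np.float64(11.0), np.float64(92.0))]Traceback (most recent call last):
  File "<stdin>", line 32, in <module>
  File "h.py", line 12, in proj
    K,D,R,t=cam(n);return cv2.projectPoints(np.array(X,float).reshape(-1,1,3),R,t,K,D)[0].reshape(-1,2)
            ~~~^^^
  File "h.py", line 4, in cam
    i=ctrl.camera_info(n);K=np.array(i["intrinsics"],float);D=np.array(i["distortion"],float)
ValueError: time passes only in moves, steps and waits
```

```bash
sed -i 's/^def cam(n):/from functools import lru_cache\n@lru_cache\ndef cam(n):/' h.py; timeout 300 python3 - <<'E'
from h import *
print(ctrl.read_state()["clock"])
t=np.linspace(0,2*np.pi,24)
for n,k,c in(("side",5,[552.8,177.0]),("top",5,[554.5,177.4]),("top",0,[554.5,177.4]),("side",0,[552.8,177.0])):
    z=np.load(f"{n}{k}.npz");im=z["im"];W=cloud(n,z["d"]);c=np.array(c);a=W[...,:2]-c;rr=np.hypot(a[...,0],a[...,1])
    M0=(rr<95)&(W[...,2]>86)&(W[...,2]<130);zc=106 if k==0 else 105
    best=[]
    for yaw in np.arange(0,85,.5):
      if (k==0)==(yaw<40):continue
      for off in(-1,0,1):
       for off2 in(-1,0,1):
        y=np.radians(yaw);R=np.array([[np.cos(y),-np.sin(y)],[np.sin(y),np.cos(y)]])
        B=np.array([[sx*20,sy*17,sz*18] for sx in(-1,1) for sy in(-1,1) for sz in(-1,1)],float)
        T=np.concatenate([np.c_[np.full(24,x),12*np.cos(t),12*np.sin(t)] for x in(0,78)])
        M=np.zeros((480,640),np.uint8)
        for X in(B,T):
            X=X.copy();X[:,:2]=X[:,:2]@R.T+c+[off2,off];X[:,2]+=zc
            cv2.fillConvexPoly(M,np.round(cv2.convexHull(proj(n,X).astype(np.float32))*16).astype(np.int32),1,shift=4)
        m=M>0;best.append(((m&M0).sum()/(m|M0).sum(),yaw,off2,off))
    best.sort(reverse=True);print(n,k,"elbow",[tuple(np.round(b,3).tolist()) for b in best[:4]], "mean top20",np.mean([b[1] for b in best[:20]]))
    m=(rr<45)&(W[...,2]>zc+15);print("  blocktop rect",cv2.minAreaRect(W[m][:,:2].astype(np.float32)))
    if (n,k)==("top",5):continue
    q=proj(n,[[645,193,20]])[0].astype(int);g=im.max(2)
    box=np.zeros((480,640),bool);box[q[1]-14:q[1]+14,q[0]-10:q[0]+10]=1
    for th in(110,125,140):
      dark=(box&(g<th)).astype(np.uint8)
      nl,L,st,ce=cv2.connectedComponentsWithStats(dark);j=1+st[1:,4].argmax();dark=L==j
      bb=[]
      for ang in np.arange(4,16,.5):
        x,y=c+92*np.array([np.cos(np.radians(ang)),np.sin(np.radians(ang))])
        X=np.concatenate([np.c_[x+8*np.cos(t),y+8*np.sin(t),np.full(24,h)] for h in(6,36)])
        M=np.zeros((480,640),np.uint8);cv2.fillConvexPoly(M,np.round(cv2.convexHull(proj(n,X).astype(np.float32))*16).astype(np.int32),1,shift=4)
        M=M>0;bb.append(((M&dark).sum()/(M|dark).sum(),ang))
      bb.sort(reverse=True);print("  pin",th,st[j],[tuple(np.round(b,2).tolist()) for b in bb[:3]])
a=np.load("top0.npz")["im"][180:305,395:515].astype(int)
b=np.load("top5.npz")["im"][180:305,395:515].astype(int);print("tee diff",abs(a-b).mean())
cv2.imwrite("pics/cmp.png",np.hstack([a,b]).astype(np.uint8)[...,::-1].repeat(2,0).repeat(2,1))
cv2.imwrite("pics/sidefull5.png",np.load("side5.npz")["im"][...,::-1])
E
```

```text
8.2
side 5 elbow [(0.882, 9.5, 1.0, 1.0), (0.88, 9.5, 1.0, 0.0), (0.88, 8.5, 1.0, 1.0), (0.879, 8.0, 1.0, 1.0)] mean top20 9.75
  blocktop rect ((552.764892578125, 177.12525939941406), (38.92877960205078, 34.602962493896484), 10.299931526184082)
  pin 110 [216 296  10  16 108] [(0.53, 11.0), (0.53, 9.5), (0.53, 9.0)]
  pin 125 [215 295  12  18 130] [(0.64, 9.5), (0.64, 9.0), (0.64, 10.0)]
  pin 140 [215 295  13  18 159] [(0.75, 10.0), (0.74, 9.5), (0.73, 9.0)]
top 5 elbow [(0.913, 11.5, 1.0, -1.0), (0.907, 12.0, 1.0, -1.0), (0.907, 9.5, 0.0, 1.0), (0.907, 11.0, 1.0, -1.0)] mean top20 10.65
  blocktop rect ((554.0330810546875, 176.94212341308594), (38.69893264770508, 33.05297088623047), 10.038368225097656)
top 0 elbow [(0.921, 66.5, 0.0, 1.0), (0.919, 67.0, 0.0, 1.0), (0.912, 66.0, -1.0, 0.0), (0.911, 67.5, 0.0, 1.0)] mean top20 66.825
  blocktop rect ((553.93310546875, 176.9635772705078), (39.656471252441406, 33.04332733154297), 65.52298736572266)
  pin 110 [214 208  11  10  77] [(0.62, 11.0), (0.6, 10.0), (0.6, 11.5)]
  pin 125 [214 208  11  11  87] [(0.7, 11.0), (0.68, 10.0), (0.67, 11.5)]
  pin 140 [214 207  12  12 100] [(0.8, 11.0), (0.77, 10.5), (0.75, 11.5)]
side 0 elbow [(0.883, 66.5, 1.0, 0.0), (0.882, 68.0, 1.0, -1.0), (0.882, 66.5, 0.0, -1.0), (0.881, 65.0, -1.0, 0.0)] mean top20 66.5
  blocktop rect ((553.1796264648438, 177.3140411376953), (39.31753921508789, 34.716957092285156), 67.9008560180664)
  pin 110 [222 310   7   3  10] [(0.03, 10.0), (0.02, 11.5), (0.02, 10.5)]
  pin 125 [209 307  20   9  62] [(0.13, 15.5), (0.12, 15.0), (0.11, 14.0)]
  pin 140 [209 305  20  11 100] [(0.21, 15.5), (0.2, 15.0), (0.19, 14.5)]
tee diff 9.296644444444444
```

View pics/cmp.png

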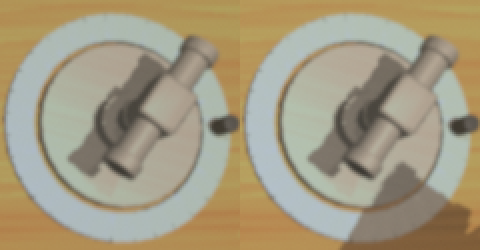

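View pics/sidefull5.png

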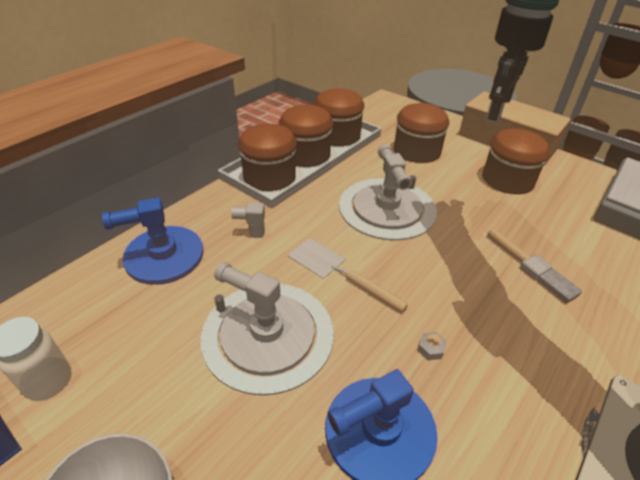

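>>> step_arm --deltas '[[[1, 0, 0, 0, 0, 0, 0], [1, 0, 0, 0, 0, 0, 0], [1, 0, 0, 0, 0, 0, 0]]]'

```text
clock: 8.45
eef_pos: [443.1, -277.5, 243.3]
tool_rot: [-3.141, -0.0, 0.178]
force: [1.0, 0.1, 0.4]
width: 85.2
```

```bash
python3 -c "
from cell import ctrl
print(ctrl.finish_job())"
```

```text
the job is handed in; nothing more can be done
None
```

I turned the grey elbow about 57° clockwise, until its outlet pointed at the pin on its ring. I then let go, moved the arm clear and handed the job in at about 8.5 s.

- **Elbow:** the final pictures put it at about 10° in world yaw (block top 10.0° in the top view and 10.3° in the side view). It started at about 66.8°.
- **Pin:** it lies at about 9.5–10° in the side view and 10–11° in the top view, so the elbow should be within about 1° of it. The top view of the pin is from before the move, because the outlet now hides it.
- **Rough estimates that disagreed:** simple averages of the depth points differed by up to about 4°, because each camera sees only part of each surface. The fit to the pin in the first side picture failed because the pin was hardly visible there. I used the outline and block-top fits instead.
- **Tee:** before-and-after crops show it unmoved; the only change is the arm's shadow.
- **Forces:** the readings I took between moves showed less than about 8 N at the wrist.

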